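# Lay the embossing rollers in their V cradles to dry

## Task

The two washed soap-embossing rollers lean in the slanted stand. Lay each one level in the V cradle whose colour matches its end caps, with the steel spindle on both sides of the barrel cradled in the V notches and the barrel between the brackets, so that it cannot roll. Set each down gently rather than dropping it, leave both lying still, and do not disturb the things around them.

Things in the scene. Friction and masses are not known exactly. Their poses are not given: they have to be found in the camera images.
- roller_blue: loose roller, about 0.25 kg, 184 mm long; origin at its centre, x along its axis (ends alike). Ribbed wooden barrel 40 mm dia (x -50 to +50), then on each side a steel spindle 18 mm dia, 34 mm long, and a blue end cap 26 mm dia, 8 mm thick. Starts leaning in the stand, axis sloping 30 degrees, +x end high, its low cap against the toe board; grip across the middle of the barrel
- roller_yellow: loose roller, about 0.25 kg, 184 mm long; origin at its centre, x along its axis (ends alike). Ribbed wooden barrel 40 mm dia (x -50 to +50), then on each side a steel spindle 18 mm dia, 34 mm long, and a yellow end cap 26 mm dia, 8 mm thick. Starts leaning in the stand, axis sloping 30 degrees, +x end high, its low cap against the toe board; grip across the middle of the barrel
- cradle_blue: blue-painted V cradle, fixed on a grey drip tray. Origin under its middle. Base 156 x 46 x 6 mm; two upright brackets at x = +-68 mm, 14 mm thick, each with an open 90 degree V notch about 37 mm wide at the mouth, tops 76 mm above the bench; x runs along the grooves. The two cradles stand side by side, about 90 mm apart
- cradle_yellow: yellow-painted V cradle, fixed on a grey drip tray. Origin under its middle. Base 156 x 46 x 6 mm; two upright brackets at x = +-68 mm, 14 mm thick, each with an open 90 degree V notch about 37 mm wide at the mouth, tops 76 mm above the bench; x runs along the grooves. The two cradles stand side by side, about 90 mm apart
- cradle_blue_seat (a point): centre of the blue roller when seated in the blue cradle: 70 mm above the bench, midway between the brackets; x along the grooves (the lying roller's axis), z up. Spindles rest in the notches, barrel in the 122 mm gap between the brackets, caps outside; 60 mm free below this point
- cradle_yellow_seat (a point): centre of the yellow roller when seated in the yellow cradle: 70 mm above the bench, midway between the brackets; x along the grooves (the lying roller's axis), z up. Spindles rest in the notches, barrel in the 122 mm gap between the brackets, caps outside; 60 mm free below this point
- stand: slanted stand, fixed, wooden base 170 x 144 mm, steel V brackets. Origin under its base middle; x points from the low end of the rollers (toe board, near the robot) to the high end (away). Rollers lie side by side, at y = +-42 mm, centres 105 mm above the bench; barrels are free at the sides and beneath, brackets hold only the spindles. Lift square to the axis or straight up
- dropper_a: bystander: amber dropper bottle, 33 mm wide, 102 mm tall, loose; origin under its centre; leave alone
- tape_roll: bystander: roll of masking tape lying flat, 100 mm across, 25 mm tall, loose; origin under its centre; leave alone
- wood_stamp0: bystander: turned wooden hand stamp, 35 mm wide, 64 mm tall, loose; origin under its centre; leave alone
- soap_d: bystander: black soap bar, 55 x 80 x 28 mm, loose; origin under its centre; leave alone
Not all that is in view belongs to the job. Of the things that look like the cradle_blue, the larger one is meant.

How it is judged:
At the end, for the whole second after the job is handed in: Each roller lies at rest in the cradle of its own colour: its centre within 4 mm of the cradle's seat point sideways and in height and within 12 mm along the groove, its axis within 0.06 rad of the groove (level), both released (x of roller_blue in the frame of cradle_blue_seat between -0.012 and 0.012 m and y of roller_blue in the frame of cradle_blue_seat between -0.004 and 0.004 m and z of roller_blue in the frame of cradle_blue_seat between -0.004 and 0.004 m and angle between the x axis of roller_blue and the x axis of cradle_blue_seat, either way round below 0.06 rad and linear speed of each of roller_blue, roller_yellow below 0.02 m/s and angular speed of each of roller_blue, roller_yellow below 0.3 rad/s and x of roller_yellow in the frame of cradle_yellow_seat between -0.012 and 0.012 m and y of roller_yellow in the frame of cradle_yellow_seat between -0.004 and 0.004 m and z of roller_yellow in the frame of cradle_yellow_seat between -0.004 and 0.004 m and angle between the x axis of roller_yellow and the x axis of cradle_yellow_seat, either way round below 0.06 rad); the robot touches nothing.
It fails at once if the blue roller is dropped or knocked: it moves faster than 0.4 m/s with no finger touching it (contact force between the fingers and roller_blue below 0.05 N and linear speed of roller_blue above 0.4 m/s).
It fails at once if the yellow roller is dropped or knocked: it moves faster than 0.4 m/s with no finger touching it (contact force between the fingers and roller_yellow below 0.05 N and linear speed of roller_yellow above 0.4 m/s).
It fails at once if the amber dropper bottle, roll of masking tape, wooden hand stamp, black soap bar: any of them is moved more than 30 mm (distance of any of dropper_a, tape_roll, wood_stamp0, soap_d from where it was at the start of the episode above 0.03 m).
It also fails if it takes over 56 s, if anything falls off the work surface, if the arm or the gripper's body presses on something with over 40 N, if the wrist force passes 120 N, or if a joint passes its speed limit or range.

## Robot

A 6-joint arm with a two-finger parallel gripper is mounted at the origin on a cart in front of the work surface, level with it; the furniture and walls round the work are solid. World frame = base frame: x ahead of the robot, y to its left, z up, the work surface at z = 0. Lengths are in m, angles in rad, forces in N, time in s.
With the tool pointing down it reaches from about 0.35 to 0.775 m from the base axis. Payload 7.3 kg.
Tool frame: the origin (TCP) lies midway between the tips of the shut fingers; the grasp point (between the pads) lies 19 mm behind it; z points along the fingers, y is the line along which they close (so a half turn about z gives the same grasp; the last joint's range is limited). The gripper opens to 92 mm and grips with 3 to 60 N. Pads are 19 mm wide; open, the fingers measure 130 mm over their backs; the gripper's body (75 mm by 190 mm) begins 47 mm behind the grasp point.
Start: joints at [1.14, 0.342, 1.524, -0, 1.275, -0.146], TCP at [0.147, 0.504, 0.227] pointing down, gripper open.
Joint ranges: [-2.53, 2.53], [-0.77, 2.02], [0.04, 2.7], [-1, 4.14], [0.28, 2.66], [-3.11, 3.11]. Speed limits (rad/s): [2.57, 2.57, 3.14, 3.14, 3.14, 3.14].

## Interface

Orientations are given as a unit quaternion [x, y, z, w].
In Python, from cell import read_state, imaging, job_done gives the robot as it stands. The module is installed in compiled form; this text tells all that it offers.
- The arm moves only by the tool drive_tool, never from a script. Its argument "moves" is a list of rows, each a list of 3 entries, a list of its own where there are three numbers: the finger opening in mm, from 0 to 91.8, then the shift along the world's x, y, z in mm, then the turn about the world's z in degrees. A call has 1 to 5 rows; each row shifts and turns the commanded pose from where the row before left it; what a row does not reach is not made up. A row lasts 1/8 s, in which the tool goes at most 62.5 mm and 10.7 degrees, less where a joint would pass 70% of its speed; a pose out of reach is approached as far as the arm can. A call with a gripper value outside its range is refused whole. The fingers move at their own pace and stop on an object; "force" is the grip in N (left out, the last holds). Time passes only in rows, so rows that do not move let the fingers close. It gives the time, the measured TCP pose, the force, the opening and the grip force at its end, in the units of the state.
- read_state(): the state, without advancing time (a new reading comes with each control period).
- imaging.get_image(name): name is "scene" or "top" or "wrist"; returns a dict with "frame" (400x640x3 uint8, blue, green, red), "mtx" (3x3 intrinsics, pixels), "k1" (the pictures are not rectified: a ray, as slopes to the right and down, at radius r is drawn at 1 + k1 r^2 times it, then the intrinsics apply), "pose" (4x4, takes a point from camera to world coordinates). Camera axes: x right, y up, looking along -z (the intrinsics and any distortion apply to the point x, -y, -z); pixel columns grow to the right and rows downward; lengths in m; the calibration is good to about 2 mm. A picture is of the moment at which its call begins. There is no depth.
- job_done(): hands the job in; it is judged then, once.
Trained networks look in a picture, given as the dict that the camera call returned (one of the last four; its "shot" number tells which), for a name from the list of things; names that differ only in an ending like _2 or _b are one class to them, and where a whole thing is asked for, a point or a joint stands for the part that bears it (a point fixed in the world has none). Each returns a list of dicts, best first, with "conf" (0 to 1); they miss things now and then, are a little off and sometimes report something else, mostly with a low value. They report only what shows in the picture. A call takes as long as a camera call. They do not tell look-alikes from the thing itself.
- imaging.look_for(picture, name): "rect" ([left, top, width, height] in pixels, round what is visible of it).
- imaging.outline_of(picture, name): "mask" (400x640 bool, what is visible of it) and "rect" ([left, top, width, height] in pixels, round what is visible of it).
The state is a dict: "time": time; "joints": joint angles; "dq": joint speeds; "effort": joint torques, N m; "tool_pos": TCP position; "tool_rot": TCP orientation; "wrist_force": force on the tool from outside, world axes, zero at the start; "wrist_torque": the same for the moment, N m; "gripper_width": opening from 0.0 (shut) to 1.0 (fully open); "finger_force": force on a finger pad.
Only numpy, scipy, OpenCV 4.12 (cv2) and the standard library are available. Lean on these libraries where they do the work, as an engineer would, in place of code of your own. Each camera call takes 0.05 s, during which the arm holds its last target. There are 200 camera calls.

## Working session

There is one attempt and no reset: what is moved stays moved. The work goes in short steps, Python scripts to look and compute and a tool call to move; the robot and the scene stay as the last step left them, time stands still between calls to the robot, and variables do not carry over. Pictures are saved under pics/ and viewed, at most 10 in all, crops included, and the job is handed in when it is done.

Besides the shell and the picture viewer there is one more tool, called after "Request:" as name(argument=value, ...) on one line, values as JSON. drive_tool: Moves the arm, as the interface text tells. Its arguments: {"type":"object","properties":{"moves":{"type":"array"},"force":{"type":"number"}},"required":["moves"]}

```bash
mkdir -p pics
cat > h.py <<'E'
import numpy as np, cv2
from cell import read_state, imaging, job_done
def ray(P,u,v):
    K=np.array(P["mtx"]);k1=P["k1"]
    d=np.array([(u-K[0,2])/K[0,0],(v-K[1,2])/K[1,1]]);s=d.copy()
    for _ in range(30): s=d/(1+k1*(s@s))
    T=np.array(P["pose"]);r=T[:3,:3]@np.array([s[0],-s[1],-1.]);return T[:3,3],r
def onz(P,u,v,z):
    o,r=ray(P,u,v);return o+r*(z-o[2])/r[2]
def proj(P,X):
    T=np.array(P["pose"]);p=T[:3,:3].T@(np.asarray(X,float)-T[:3,3]);s=np.array([p[0],-p[1]])/-p[2]
    s=s*(1+P["k1"]*(s@s));K=np.array(P["mtx"]);return np.array([K[0,0]*s[0]+K[0,2],K[1,1]*s[1]+K[1,2]])
E
python3 - <<'E'
from h import *
ims=[]
for c in ["scene","top"]:
    P=imaging.get_image(c);f=P["frame"].copy();cv2.imwrite(f"pics/{c}0.png",P["frame"])
    print(c,np.round(P["pose"],3).tolist(),P["k1"])
    for n in ["roller_blue","roller_yellow","cradle_blue","cradle_yellow","stand","dropper_a","tape_roll","wood_stamp0","soap_d"]:
        for d in imaging.look_for(P,n)[:3]:
            x,y,w,h=d["rect"];print(n,np.round(d["rect"]),round(d["conf"],2),np.round(onz(P,x+w/2,y+h/2,0.04),3))
s=read_state();print(s["time"],s["tool_pos"],s["tool_rot"])
E
```

```text
scene [[-0.906, 0.296, -0.303, 0.202], [-0.423, -0.616, 0.665, 0.694], [0.01, 0.731, 0.683, 0.969], [0.0, 0.0, 0.0, 1.0]] -0.09398512747347293
roller_blue [333. 134.  40.  49.] 0.58 [ 0.586 -0.473  0.04 ]
roller_yellow [314. 144.  38.  48.] 0.59 [ 0.626 -0.393  0.04 ]
cradle_blue [305. 211.  55.  43.] 0.69 [ 0.511 -0.122  0.04 ]
cradle_blue [353. 144.  27.  16.] 0.55 [ 0.554 -0.527  0.04 ]
cradle_yellow [289. 231.  55.  45.] 0.83 [ 0.519 -0.03   0.04 ]
stand [310. 138.  69.  73.] 0.67 [ 0.579 -0.379  0.04 ]
stand [312. 146.  41.  48.] 0.56 [ 0.625 -0.386  0.04 ]
dropper_a [284. 179.  11.  27.] 0.5 [ 0.7   -0.222  0.04 ]
tape_roll [286. 308.  44.  40.] 0.98 [0.441 0.188 0.04 ]
tape_roll [329. 281.  12.  26.] 0.3 [0.423 0.07  0.04 ]
wood_stamp0 [326. 281.  14.  24.] 0.68 [0.428 0.072 0.04 ]
soap_d [289. 172.  15.  24.] 0.82 [ 0.699 -0.269  0.04 ]
soap_d [326. 281.  14.  23.] 0.33 [0.428 0.068 0.04 ]
top [[0.189, 0.894, -0.406, -0.016], [-0.982, 0.173, -0.078, -0.293], [0.001, 0.414, 0.91, 1.385], [0.0, 0.0, 0.0, 1.0]] -0.04939785144257841
roller_blue [364. 185.  38.  54.] 0.76 [ 0.585 
[... 192 characters left out ...]
 0.04 ]
cradle_blue [416. 208.  15.  37.] 0.84 [ 0.558 -0.549  0.04 ]
cradle_blue [278. 190.  20.  50.] 0.6 [ 0.517 -0.109  0.04 ]
cradle_yellow [256. 183.  22.  53.] 0.68 [ 0.519 -0.036  0.04 ]
stand [332. 172.  68.  76.] 0.56 [ 0.582 -0.354  0.04 ]
stand [338. 170.  35.  50.] 0.42 [ 0.626 -0.315  0.04 ]
dropper_a [328. 162.   9.  21.] 0.66 [ 0.697 -0.224  0.04 ]
tape_roll [186. 211.  33.  28.] 0.94 [0.426 0.159 0.04 ]
tape_roll [336. 173.  64.  71.] 0.56 [ 0.587 -0.363  0.04 ]
wood_stamp0 [228. 223.  14.  16.] 0.62 [0.428 0.049 0.04 ]
soap_d [342. 161.  20.  23.] 0.53 [ 0.709 -0.289  0.04 ]
1.0 [0.14751028 0.5038884  0.22675343] [1.41912954e-01 9.89879137e-01 7.92202366e-05 3.43662564e-05]
```

View pics/scene0.png

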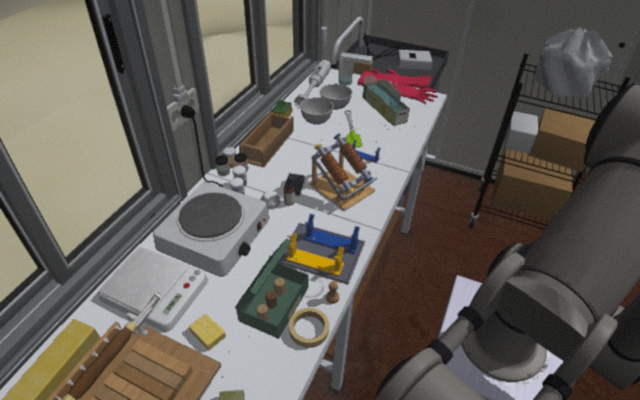

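View pics/top0.png

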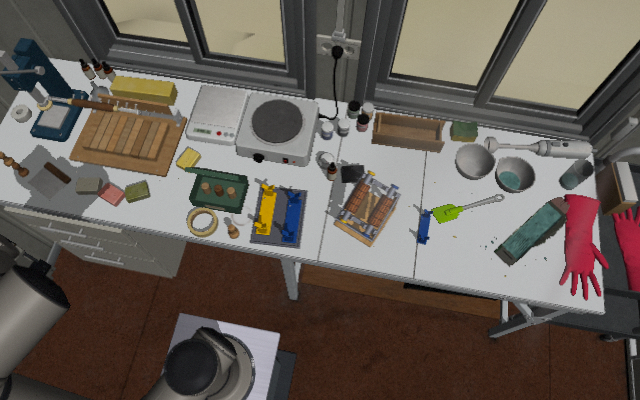

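Two things could be cradle_blue. In the top picture they are at (288,215), on the grey tray beside the yellow one, and at (424,226), small and alone beyond the stand. The first fits, being larger and side by side with the yellow on the tray. I'll confirm it in an enlarged crop.

Run:
```python
import cv2
a=cv2.imread("pics/top0.png")[150:260,240:440];cv2.imwrite("pics/c_top.png",cv2.resize(a,None,fx=4,fy=4,interpolation=cv2.INTER_CUBIC))
b=cv2.imread("pics/scene0.png")[125:285,270:400];cv2.imwrite("pics/c_sc.png",cv2.resize(b,None,fx=3.7,fy=3.7,interpolation=cv2.INTER_CUBIC))
```

```text
(no output)
```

View pics/c_top.png

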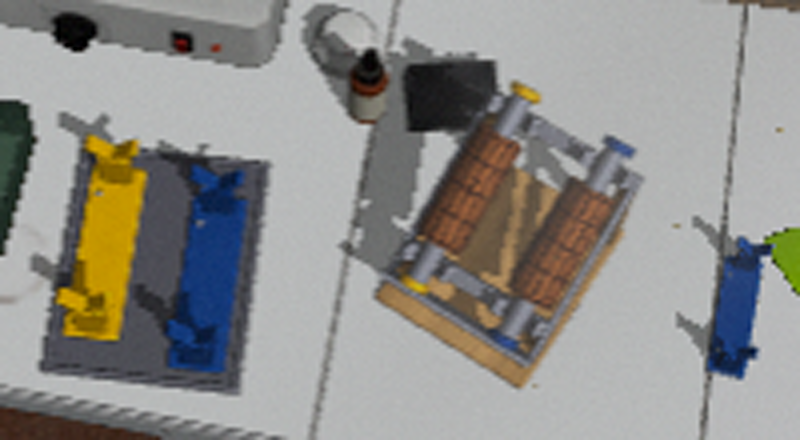

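View pics/c_sc.png

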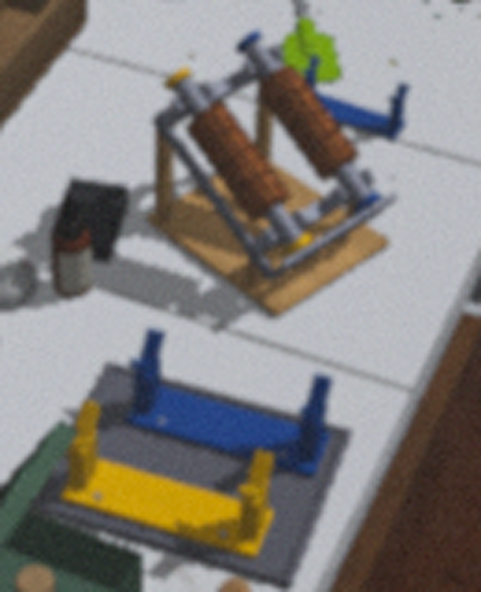

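The crop confirms it: the cradle at top (288,215) is clearly the larger (base about 50 px long against 33 px) and sits on the tray. Next I'll compute poses from the points seen.

```bash
cat > m.py <<'E'
from h import *
T=imaging.get_image("top");S=imaging.get_image("scene")
ct=lambda u,v:(240+u/4,150+v/4); cs=lambda u,v:(270+u/3.7,125+v/3.7)
def tri(a,b):
    A=[];B=[]
    for o,r in (ray(T,*a),ray(S,*b)):
        r=r/np.linalg.norm(r);M=np.eye(3)-np.outer(r,r);A.append(M);B.append(M@o)
    return np.linalg.lstsq(np.vstack(A),np.hstack(B),rcond=None)[0]
for n,h,l,hs,ls in (("yellow",(525,93),(413,280),(178,78),(301,240)),("blue",(619,148),(507,340),(250,40),(370,200))):
    a=onz(T,*ct(*h),.151);b=onz(T,*ct(*l),.062)
    print(n,"top",np.round((a+b)/2,3),np.degrees(np.arctan2(*(a-b)[1::-1])),np.linalg.norm(a-b))
    a=onz(S,*cs(*hs),.151);b=onz(S,*cs(*ls),.062)
    print(n,"scene",np.round((a+b)/2,3),np.degrees(np.arctan2(*(a-b)[1::-1])),np.linalg.norm(a-b))
    print(tri(ct(*h),cs(*hs)).round(3),tri(ct(*l),cs(*ls)).round(3))
for n,c in (("cy",[(63,333),(118,340),(92,165),(147,170)]),("cb",[(168,368),(225,372),(193,192),(248,197)])):
    w=np.array([onz(T,*ct(*p),.01) for p in c]);print(n,w.mean(0).round(3),w.round(3)[:,:2].tolist(),np.degrees(np.arctan2(*((w[2]+w[3]-w[0]-w[1])[1::-1]))))
W=imaging.get_image("wrist");print(np.round(W["pose"],3).tolist(),np.round(W["mtx"]).tolist())
E
python3 m.py
```

```text
yellow top [ 0.591 -0.319  0.107] -24.155534085092217 0.1736990948686422
yellow scene [ 0.592 -0.321  0.107] -20.505816796490542 0.17291497009830073
[ 0.662 -0.35   0.148] [ 0.521 -0.289  0.068]
blue top [ 0.556 -0.399  0.107] -22.674555425826316 0.1746100904395083
blue scene [ 0.558 -0.398  0.107] -21.865360259331418 0.17553184099644653
[ 0.628 -0.428  0.149] [ 0.487 -0.37   0.061]
cy [ 0.521 -0.031  0.01 ] [[0.443, -0.014], [0.446, -0.06], [0.596, -0.001], [0.601, -0.049]] 4.3367665958593475
cb [ 0.511 -0.122  0.01 ] [[0.43, -0.105], [0.435, -0.151], [0.588, -0.092], [0.592, -0.139]] 4.755311556956777
[[0.282, -0.918, -0.279, 0.071], [0.96, 0.269, 0.082, 0.527], [-0.0, -0.291, 0.957, 0.384], [0.0, 0.0, 0.0, 1.0]] [[293.0, 0.0, 316.0], [0.0, 293.0, 196.0], [0.0, 0.0, 1.0]]
```

Request:
drive_tool(moves=[[72,[40,-45,5],0],[72,[40,-45,5],0],[72,[40,-45,5],0],[72,[40,-45,5],0],[72,[40,-45,5],0]], force=12)

```text
time: 1.78
tool_pos: [0.3486, 0.2773, 0.2522]
tool_rot: [0.142, 0.99, 0.0, 0.0]
wrist_force: [0.0, 1.1, 0.3]
gripper_width: 0.783
finger_force: 0.0
```

Request:
drive_tool(moves=[[72,[30,-54,5],0],[72,[30,-54,5],0],[72,[30,-54,5],0],[72,[30,-54,0],0],[72,[30,-54,0],0]])

```text
time: 2.4
tool_pos: [0.4983, 0.0069, 0.267]
tool_rot: [0.142, 0.99, 0.0, 0.0]
wrist_force: [0.7, 2.0, 0.0]
gripper_width: 0.783
finger_force: 0.0
```

Request:
drive_tool(moves=[[72,[-15,-40,20],0],[72,[-15,-40,20],0],[72,[0,0,0],0]])

```text
time: 2.78
tool_pos: [0.4675, -0.0734, 0.3081]
tool_rot: [0.144, 0.99, -0.0, 0.001]
wrist_force: [-0.3, 0.5, -0.5]
gripper_width: 0.785
finger_force: 0.0
```

Run:
```python
from h import *
import pickle
P=imaging.get_image("wrist");pickle.dump(P,open("w1.pkl","wb"));cv2.imwrite("pics/w1.png",P["frame"])
for n in ["cradle_blue","cradle_yellow"]:
    for d in imaging.outline_of(P,n)[:2]: print(n,d["conf"],d["rect"])
```

```text
cradle_yellow 0.62 [324.3, 134.8, 59.9, 109.5]
```

View pics/w1.png

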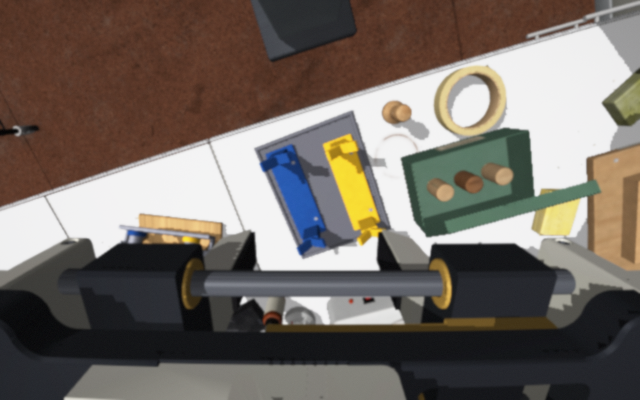

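The wrist picture shows the blue cradle running from (280,158) to (312,240) and the yellow one from (343,145) to (368,235), both on the grey tray. I'll refine both poses by fitting a silhouette in three cameras.

```bash
cat > fit.py <<'E'
from h import *
import pickle
from scipy.optimize import minimize
W=pickle.load(open("w1.pkl","rb"));Ps=[W,imaging.get_image("top"),imaging.get_image("scene")]
def box(x0,x1,y0,y1,z0,z1): return np.array([[x,y,z] for x in(x0,x1) for y in(y0,y1) for z in(z0,z1)])
parts=[box(-.078,.078,-.023,.023,.003,.010)]
for s in(-1,1):
    a,b=s*.068-.007,s*.068+.007
    parts+=[box(a,b,-.023,.023,.005,.056)]
    for t in(-1,1): parts+=[np.vstack([box(a,b,t*.018,t*.023,.056,.076),box(a,b,0,t*.023,.05,.0575)])]
U=4
def render(P,q,shape):
    x,y,th=q;c,s=np.cos(th),np.sin(th);R=np.array([[c,-s,0],[s,c,0],[0,0,1]]);m=np.zeros((shape[0]*U,shape[1]*U),np.uint8)
    for p in parts:
        uv=np.array([proj(P,R@k+[x,y,0]) for k in p]);h=cv2.convexHull(((uv+.5)*U-.5).astype(np.float32))
        cv2.fillConvexPoly(m,np.round(h*16).astype(np.int32),255,shift=4)
    return cv2.resize(m,(shape[1],shape[0]),interpolation=cv2.INTER_AREA)/255.
for n,q0,lo,hi in(("yellow",(.521,-.031,.08),(18,120,70),(32,255,255)),("blue",(.511,-.122,.08),(105,130,40),(125,255,255))):
  for use in ([0],[1],[2],[0,1,2]):
    tg=[]
    for i in use:
        P=Ps[i];hsv=cv2.cvtColor(P["frame"],cv2.COLOR_BGR2HSV);m=cv2.inRange(hsv,lo,hi)
        roi=cv2.dilate((render(P,q0,(400,640))>0).astype(np.uint8),np.ones((3,3)),iterations=5)
        tg.append((P,(m*roi>0).astype(float)))
    def cost(v):
        q=(q0[0]+v[0]/100,q0[1]+v[1]/100,q0[2]+v[2]/10);t=0
        for P,m in tg:
            r=render(P,q,(400,640));t+=np.abs(cv2.GaussianBlur(r,(0,0),1)-cv2.GaussianBlur(m,(0,0),1)).sum()/m.sum()
        return t
    r=minimize(cost,[0,0,0],method="Nelder-Mead",options=dict(initial_simplex=[[0,0,0],[1,0,0],[0,1,0],[0,0,1]],maxfev=90))
    print(n,use,round(q0[0]+r.x[0]/100,4),round(q0[1]+r.x[1]/100,4),np.degrees(q0[2]+r.x[2]/10).round(1),round(r.fun/len(use),3))
E
time python3 fit.py
```

```text
yellow [0] 0.5226 -0.0285 4.0 0.098
yellow [1] 0.5227 -0.0291 5.1 0.276
yellow [2] 0.5246 -0.0304 5.5 0.161
yellow [0, 1, 2] 0.5229 -0.0288 4.8 0.189
blue [0] 0.5122 -0.1186 4.4 0.148
blue [1] 0.5116 -0.1199 4.8 0.16
blue [2] 0.5139 -0.1235 9.6 0.527
blue [0, 1, 2] 0.5115 -0.1196 4.7 0.29
real	0m22.840s
user	0m20.113s
sys	0m11.028s
```

Request:
drive_tool(moves=[[72,[20,-55,0],0],[72,[20,-55,0],0],[72,[0,-55,0],0],[72,[0,-55,0],-3],[72,[0,-20,0],-3]])

```text
time: 3.65
tool_pos: [0.5076, -0.3128, 0.3053]
tool_rot: [0.195, 0.981, 0.0, -0.001]
wrist_force: [0.7, 0.9, 0.1]
gripper_width: 0.787
finger_force: 0.0
```

Request:
drive_tool(moves=[[72,[42,-4,-20],0],[72,[42,-3,-30],0],[72,[0,0,-50],0],[72,[0,0,-40],0],[72,[0,0,0],0]])

```text
time: 4.28
tool_pos: [0.5904, -0.3152, 0.1628]
tool_rot: [0.193, 0.981, 0.002, -0.004]
wrist_force: [-0.1, -0.6, 0.5]
gripper_width: 0.785
finger_force: 0.0
```

Run:
```python
from h import *
o=[]
for c in ["wrist","scene"]:
    P=imaging.get_image(c);f=P["frame"]
    o.append(cv2.resize(f[120:240,270:430],(640,480),interpolation=cv2.INTER_CUBIC) if c=="scene" else f)
cv2.imwrite("pics/g1.png",cv2.resize(np.vstack([o[0],o[1][:400]]),(480,600)))
```

```text
(no output)
```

View pics/g1.png

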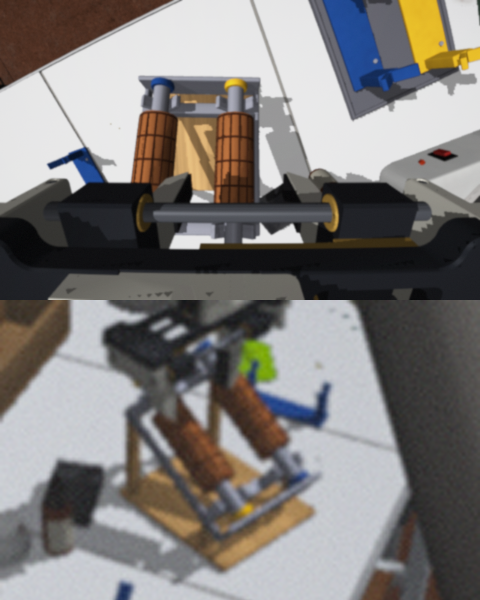

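Gripper and roller axis line up in the wrist view (roller at column 315, camera centre 316), so I'll descend and grip.

Request:
drive_tool(moves=[[72,[0,-2,-30],0],[72,[1,0,-30],0],[72,[0,0,-13],0],[72,[0,0,0],0],[30,[0,0,0],0]], force=14)

```text
time: 5.0
tool_pos: [0.5935, -0.3207, 0.0958]
tool_rot: [0.194, 0.981, -0.001, 0.002]
wrist_force: [-0.3, -0.4, -0.4]
gripper_width: 0.718
finger_force: 0.0
```

Request:
drive_tool(moves=[[30,[0,0,0],0],[30,[0,0,0],0],[30,[0,0,0],0],[30,[0,0,0],0]])

```text
time: 5.5
tool_pos: [0.5929, -0.3194, 0.0942]
tool_rot: [0.194, 0.981, 0.001, 0.0]
wrist_force: [1.3, 3.9, 2.6]
gripper_width: 0.431
finger_force: 14.0
```

Request:
drive_tool(moves=[[30,[0,0,10],0],[30,[0,0,25],0],[30,[0,0,35],0],[30,[0,0,30],0],[30,[0,0,0],0]])

```text
time: 6.12
tool_pos: [0.5933, -0.3213, 0.1966]
tool_rot: [0.194, 0.981, -0.001, 0.002]
wrist_force: [-0.7, -0.4, -2.2]
gripper_width: 0.428
finger_force: 14.0
```

Run:
```python
from h import *
P=imaging.get_image("wrist");cv2.imwrite("pics/g2.png",P["frame"]);s=read_state()
R=cv2.Rodrigues(np.zeros(3))[0]
print(s["tool_pos"],s["tool_rot"],s["gripper_width"],s["finger_force"],s["wrist_force"])
# expected pixels of low-cap centre / high if centred
p=np.array(s["tool_pos"])+[0,0,.019-.008];a=np.radians(-22.5)
for d in (-8,0,8):
    for L in (84,92):
        c=p-np.array([np.cos(a)*np.cos(.5236),np.sin(a)*np.cos(.5236),.5])*(L+d)/1000
        print(d,L,proj(P,c).round(1))
hsv=cv2.cvtColor(P["frame"],cv2.COLOR_BGR2HSV);m=cv2.inRange(hsv,(18,120,70),(32,255,255))[:240,280:350];ys,xs=np.nonzero(m);print(len(ys),xs.min()+280,xs.max()+280,ys.min(),ys.max(),xs.mean()+280,ys.mean())
```

```text
[ 0.5924764  -0.32062653  0.1942275 ] [ 1.93624715e-01  9.81075322e-01 -5.28744031e-04  6.33721951e-04] 0.4313589790808073 13.971872627735138 [-0.25694721  0.55095416 -3.18052924]
-8 84 [315.8 128.6]
-8 92 [315.8 116.9]
0 84 [315.8 116.9]
0 92 [315.9 105.4]
8 84 [315.9 105.4]
8 92 [315.9  94.2]
601 280 337 96 160 317.09151414309486 105.80865224625624
```

View pics/g2.png

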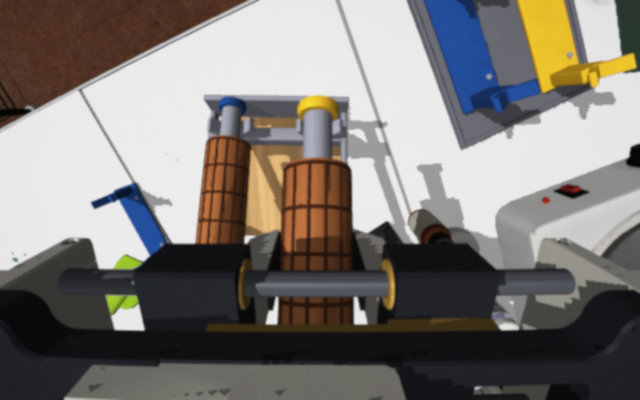

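```bash
cat > tilt.py <<'E'
from h import *
from scipy.optimize import least_squares
def q2closing(q): return 2*np.arctan2(q[1],q[0])-np.pi/2
def solve(P,s,cap_row,bar_row,up=.011):
    a=q2closing(s["tool_rot"])-np.pi/2; o=np.array([np.cos(a),np.sin(a),0]);z=np.array([0,0,1.])
    def rows(v):
        d,t=v; c=np.array(s["tool_pos"])+z*up
        ax=-o*np.cos(t)-z*np.sin(t); pu=-o*np.sin(t)+z*np.cos(t)
        cap=[proj(P,c+ax*(d+.092)+pu*.013*np.cos(k)+np.cross(ax,pu)*.013*np.sin(k))[1] for k in np.linspace(0,6.28,40)]
        return [min(cap)-cap_row, proj(P,c+ax*(d+.05)+pu*.020)[1]-bar_row]
    r=least_squares(rows,[0,.5],x_scale=[.01,.1]);return r.x[0]*1000,np.degrees(r.x[1]),r.cost,rows([0,.5236])
E
python3 - <<'E'
from tilt import *
P=imaging.get_image("wrist");s=read_state()
for c,b in((95.5,159),(96.5,157),(95,161)):print(solve(P,s,c,b))
print(np.degrees(q2closing(s["tool_rot"])))
E
```

```text
(np.float64(-0.851434721591044), np.float64(29.589033527184473), np.float64(1.0097419586828951e-28), [np.float64(-0.8080775491142731), np.float64(-1.5337779141470946)])
(np.float64(0.2600176775295365), np.float64(31.817768370991217), np.float64(1.075981031172493e-24), [np.float64(-1.808077549114273), np.float64(0.46622208585290537)])
(np.float64(-1.8481526239901291), np.float64(27.746842955827844), np.float64(2.060883337671789e-25), [np.float64(-0.3080775491142731), np.float64(-3.5337779141470946)])
67.67007234506764
```

Request:
drive_tool(moves=[[30,[0,45,10],0],[30,[-10,50,0],5],[30,[-20,50,0],6],[30,[-20,50,0],6],[30,[-20,50,0],6]])

```text
time: 6.85
tool_pos: [0.5207, -0.0735, 0.2018]
tool_rot: [-0.008, 1.0, 0.001, -0.002]
wrist_force: [0.8, 0.2, -2.0]
gripper_width: 0.43
finger_force: 14.0
```

Request:
drive_tool(moves=[[30,[-12,46,0],4],[30,[0,0,0],0],[30,[0,0,0],0]])

```text
time: 7.22
tool_pos: [0.5102, -0.0294, 0.2027]
tool_rot: [-0.041, 0.999, -0.0, -0.001]
wrist_force: [-0.2, -1.0, -2.6]
gripper_width: 0.434
finger_force: 14.0
```

```bash
cat > st.py <<'E'
from tilt import *
import sys
tx,ty=map(float,sys.argv[1:3]);s=read_state();p=np.array(s["tool_pos"])
print("t",s["time"],"tcp",p.round(4),"axis yaw",np.degrees(q2closing(s["tool_rot"])).round(2)-90,"w",s["gripper_width"],"F",np.round(s["wrist_force"],1))
a=np.radians(4.6);e=np.array([tx,ty])-p[:2];print("to seat along/across mm",(1000*e@[np.cos(a),np.sin(a)]).round(1),(1000*e@[-np.sin(a),np.cos(a)]).round(1))
if len(sys.argv)>3:
    P=imaging.get_image("wrist");cv2.imwrite("pics/"+sys.argv[3],P["frame"])
E
python3 st.py .5228 -.0288 p1.png
```

```text
t 7.225 tcp [ 0.5102 -0.0294  0.2027] axis yaw 4.680000000000007 w 0.433957828607648 F [-0.2 -1.  -2.6]
to seat along/across mm 12.6 -0.4
```

View pics/p1.png

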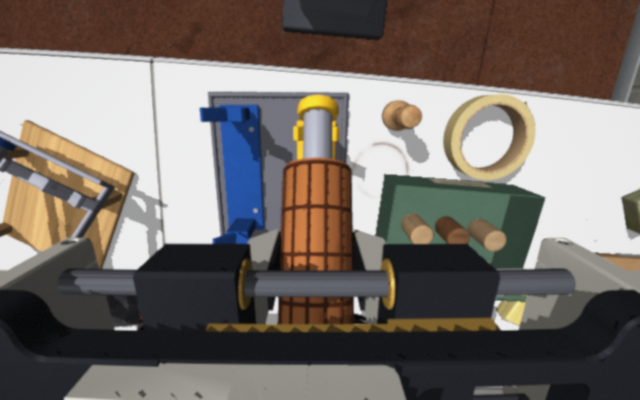

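The near bracket's flanks (columns 294 and 340) sit symmetrically about the spindle (318), so I'll descend.

Request:
drive_tool(moves=[[30,[0,0,-35],0],[30,[0,0,-35],0],[30,[0,0,-20],0],[30,[0,0,-8],0],[30,[0,0,0],0]], force=10)

```text
time: 7.9
tool_pos: [0.5106, -0.0298, 0.1054]
tool_rot: [-0.04, 0.999, 0.0, -0.0]
wrist_force: [1.1, 0.3, -1.8]
gripper_width: 0.436
finger_force: 10.0
```

Request:
drive_tool(moves=[[30,[0,0,-4],0],[30,[1,0,-4],0],[30,[1,0,-4],0],[30,[2,0,-4],0],[30,[1,0,-3],0]])

```text
time: 8.52
tool_pos: [0.5158, -0.0291, 0.0866]
tool_rot: [-0.041, 0.999, 0.0, 0.0]
wrist_force: [0.5, -0.1, -0.8]
gripper_width: 0.428
finger_force: 10.0
```

```bash
python3 st.py .5228 -.0288 p2.png
```

```text
t 8.525 tcp [ 0.5158 -0.0291  0.0866] axis yaw 4.680000000000007 w 0.42812173207631654 F [ 0.5 -0.1 -0.8]
to seat along/across mm 7.0 -0.3
```

View pics/p2.png

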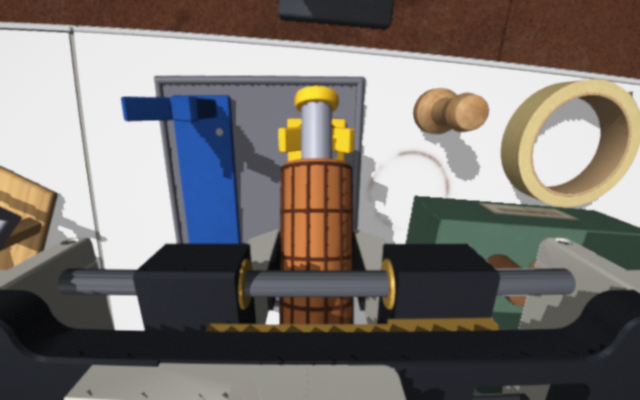

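The roller is swinging level: the low cap has moved to row 88 and stands outside the near bracket, with the spindle in the notch. I'll continue down.

Request:
drive_tool(moves=[[30,[2,0,-5],0],[30,[1,0,-5],0],[30,[1,0,-5],0],[30,[1,0,-4],0],[30,[1,0,-3],0]])

```text
time: 9.2
tool_pos: [0.5211, -0.029, 0.0643]
tool_rot: [-0.041, 0.999, 0.0, -0.001]
wrist_force: [-1.3, 0.1, -1.2]
gripper_width: 0.432
finger_force: 10.0
```

Request:
drive_tool(moves=[[30,[1,0,-2],0],[30,[0,0,-1],0],[30,[0,0,-1],0],[30,[0,0,0],0]])

```text
time: 9.7
tool_pos: [0.5217, -0.029, 0.0606]
tool_rot: [-0.041, 0.999, 0.0, -0.001]
wrist_force: [-4.7, 0.4, 0.1]
gripper_width: 0.43
finger_force: 10.0
```

```bash
python3 st.py .5228 -.0288 p3.png
python3 - <<'E'
from tilt import *
P=imaging.get_image("wrist");s=read_state()
f=P["frame"];hsv=cv2.cvtColor(f,cv2.COLOR_BGR2HSV);m=cv2.inRange(hsv,(18,120,70),(32,255,255))
print("yellow rows col 316",np.nonzero(m[:240,316])[0],"col 308",np.nonzero(m[:240,308])[0])
print("HSV col316",[(r,hsv[r,316].tolist()) for r in range(100,170,4)])
for t in (0,5,10):
  t=np.radians(t)
  print(t,[round(x,1) for x in solve(P,s,0,0)[3]] if 0 else "")
E
```

```text
t 9.7 tcp [ 0.5217 -0.029   0.0606] axis yaw 4.719999999999999 w 0.4302370396465007 F [-4.7  0.4  0.1]
to seat along/across mm 1.1 0.1
yellow rows col 316 [73 74 75 76 77 78 79 80 81 82 83 84 85 86 87 88 89 90 91 92] col 308 [73 74 75 76 77 78 79 80 81 82 83 84 85 86 87 88 89 90 91 92]
HSV col316 [(100, [118, 18, 198]), (104, [118, 18, 204]), (108, [118, 19, 203]), (112, [116, 19, 202]), (116, [118, 19, 202]), (120, [118, 19, 201]), (124, [116, 19, 201]), (128, [116, 19, 201]), (132, [118, 18, 201]), (136, [118, 20, 202]), (140, [118, 19, 200]), (144, [118, 19, 200]), (148, [116, 19, 199]), (152, [120, 19, 200]), (156, [118, 19, 199]), (160, [118, 18, 199]), (164, [116, 20, 200]), (168, [10, 138, 113])]
0.0 
0.08726646259971647 
0.17453292519943295
```

Run:
```python
from tilt import *
P=imaging.get_image("wrist");s=read_state()
for c,b in((72.5,166.5),(72.5,165)):print(solve(P,s,c,b),solve(P,s,c,b,.0095))
T=imaging.get_image("scene")
f=cv2.resize(T["frame"][190:290,250:390],None,fx=5,fy=5,interpolation=cv2.INTER_CUBIC);cv2.imwrite("pics/s3.png",f)
```

```text
(np.float64(1.6468854495490235), np.float64(5.594403895869384), np.float64(1.9710163033490113e-24), [np.float64(22.776865188195032), np.float64(-8.057424418929969)]) (np.float64(1.727134257424363), np.float64(4.760949685742252), np.float64(3.6350710512584224e-27), [np.float64(22.884459960489494), np.float64(-8.52033418062203)])
(np.float64(1.8124830867442407), np.float64(6.823339086101199), np.float64(6.634004668546621e-26), [np.float64(22.776865188195032), np.float64(-6.557424418929969)]) (np.float64(1.8667760333465468), np.float64(6.023437947995704), np.float64(4.003626866177679e-25), [np.float64(22.884459960489494), np.float64(-7.020334180622029)])
```

Request:
drive_tool(moves=[[30,[0,0,-1],0],[30,[0,0,-1],0],[30,[0,0,-1],0],[30,[0,0,0],0]])

```text
time: 10.4
tool_pos: [0.522, -0.0292, 0.0587]
tool_rot: [-0.041, 0.999, -0.0, -0.0]
wrist_force: [-7.9, 0.6, 9.4]
gripper_width: 0.432
finger_force: 10.0
```

```bash
cat > c.py <<'E'
from tilt import *
P=imaging.get_image("wrist");s=read_state();hsv=cv2.cvtColor(P["frame"],cv2.COLOR_BGR2HSV)
import sys
blue=len(sys.argv)>1
m=cv2.inRange(hsv,(105,130,40),(125,255,255)) if blue else cv2.inRange(hsv,(18,120,70),(32,255,255))
c=np.nonzero(m[:150,312:320].all(1))[0].min()-.5
w=cv2.inRange(hsv,(0,90,30),(17,255,255));b=np.nonzero(w[:240,312:320].all(1))[0];b=b[b>c+30].min()-.5
print(s["time"],np.round(s["tool_pos"],4),np.round(s["wrist_force"],1),"rows",c,b,[tuple(np.round(solve(P,s,c,b,u)[:2],1)) for u in (.011,.014,.017)])
E
python3 c.py
```

```text
10.45 [ 0.5219 -0.0292  0.0587] [-8.7  0.6  9.4] rows 71.5 168.5 [(np.float64(1.9), np.float64(3.2)), (np.float64(1.6), np.float64(4.9)), (np.float64(1.5), np.float64(6.6))]
```

Request:
drive_tool(moves=[[30,[0,0,0],0],[30,[0,0,0],0],[30,[0,0,0],0]], force=3)

```text
time: 10.82
tool_pos: [0.5219, -0.0293, 0.0583]
tool_rot: [-0.041, 0.999, -0.0, -0.0]
wrist_force: [-7.6, -0.4, 6.4]
gripper_width: 0.435
finger_force: 3.0
```

```bash
python3 c.py
```

```text
10.875 [ 0.5219 -0.0292  0.0584] [-7.3 -0.7  5.6] rows 71.5 168.5 [(np.float64(1.9), np.float64(3.2)), (np.float64(1.6), np.float64(4.9)), (np.float64(1.5), np.float64(6.6))]
```

Request:
drive_tool(moves=[[46,[0,0,0],0],[56,[0,0,0],0],[60,[0,0,0],0],[60,[0,0,0],0]])

```text
time: 11.38
tool_pos: [0.5218, -0.0292, 0.0579]
tool_rot: [-0.041, 0.999, -0.0, -0.001]
wrist_force: [-6.5, -0.3, 3.7]
gripper_width: 0.649
finger_force: 0.0
```

```bash
python3 c.py
```

```text
11.425 [ 0.5218 -0.0292  0.0579] [-5.3 -0.9  1.8] rows 72.5 168.5 [(np.float64(1.5), np.float64(3.9)), (np.float64(1.3), np.float64(5.6)), (np.float64(1.2), np.float64(7.3))]
```

Request:
drive_tool(moves=[[64,[0,0,3],0],[64,[0,0,6],0],[64,[0,0,12],0],[64,[0,0,30],0]])

```text
time: 11.92
tool_pos: [0.5227, -0.0291, 0.1092]
tool_rot: [-0.04, 0.999, 0.0, -0.0]
wrist_force: [-0.2, 0.2, 0.1]
gripper_width: 0.697
finger_force: 0.0
```

Request:
drive_tool(moves=[[70,[0,0,50],0],[70,[-10,-30,50],0],[70,[-20,-40,40],-6],[70,[0,-10,0],-6],[70,[0,0,0],0]])

```text
time: 12.55
tool_pos: [0.4934, -0.11, 0.2504]
tool_rot: [0.064, 0.998, -0.0, 0.002]
wrist_force: [0.6, 0.6, 0.1]
gripper_width: 0.765
finger_force: 0.0
```

Run:
```python
from h import *
W=imaging.get_image("wrist");S=imaging.get_image("scene");s=read_state();print(s["time"],s["tool_pos"],s["wrist_force"])
a=np.radians(4.6);X=np.array([np.cos(a),np.sin(a),0]);c=np.array([.5228,-.0288,.07])
for n,P in(("w",W),("s",S)):
    for d in imaging.look_for(P,"roller_yellow")[:2]: print(n,d)
    print("expect caps",proj(P,c-X*.088).round(1),proj(P,c+X*.088).round(1),"mid",proj(P,c).round(1))
w=W["frame"][:250,230:480];q=S["frame"][205:285,270:370]
cv2.imwrite("pics/f1.png",np.hstack([cv2.resize(w,(400,400)),cv2.resize(q,(400,320),interpolation=cv2.INTER_CUBIC) if 0 else cv2.resize(cv2.copyMakeBorder(q,0,20,0,0,0),(400,400),interpolation=cv2.INTER_CUBIC)]))
```

```text
12.65 [ 0.49289643 -0.10881313  0.24905924] [ 0.06644223 -0.14594252  0.30164528]
w {'rect': [362.5, 105.8, 44.1, 131.1], 'conf': 0.58}
expect caps [374.5 118.2] [395.1 256.1] mid [385.7 192.1]
expect caps [346.6 255.4] [285.2 237.8] mid [315.4 246.5]
```

View pics/f1.png

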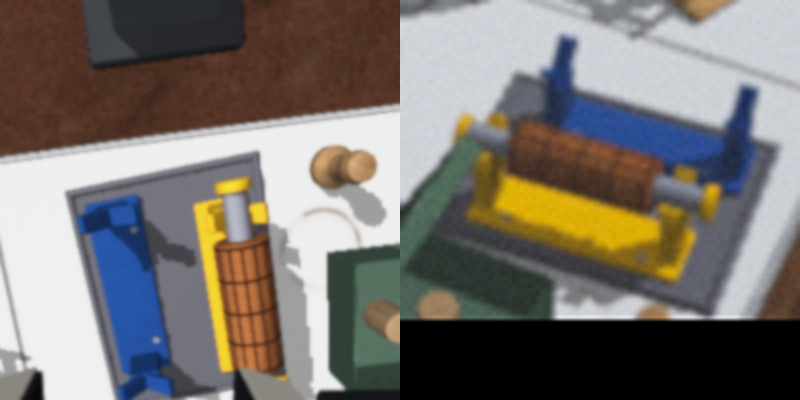

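The yellow roller lies level in its cradle: scene caps at (286,237.5) and (348,255.7), within about 1 px of those expected for the seat. Now the blue one.

Request:
drive_tool(moves=[[72,[14,-58,0],-3],[72,[14,-58,0],-3],[72,[13,-58,0],-3],[72,[13,-58,0],-3],[72,[13,-57,0],-3]])

```text
time: 13.38
tool_pos: [0.5603, -0.3992, 0.2481]
tool_rot: [0.193, 0.981, 0.0, -0.0]
wrist_force: [0.9, 0.2, 0.6]
gripper_width: 0.784
finger_force: 0.0
```

Request:
drive_tool(moves=[[72,[0,0,-45],0],[72,[0,0,-40],0],[72,[0,0,0],0]])

```text
time: 13.75
tool_pos: [0.5583, -0.3962, 0.1593]
tool_rot: [0.193, 0.981, 0.002, -0.004]
wrist_force: [0.1, 0.5, 0.4]
gripper_width: 0.785
finger_force: 0.0
```

Run:
```python
from tilt import *
P=imaging.get_image("wrist");s=read_state();hsv=cv2.cvtColor(P["frame"],cv2.COLOR_BGR2HSV)
print(s["time"],np.round(s["tool_pos"],4),np.degrees(q2closing(s["tool_rot"])))
for n,lo,hi in(("cap",(100,130,40),(125,255,255)),("barrel",(0,110,30),(17,255,255))):
    m=cv2.inRange(hsv,lo,hi)[:235,270:360];k,l,st,ce=cv2.connectedComponentsWithStats(m)
    for i in range(1,k):
        if st[i,4]>80: print(n,st[i]+[270,0,0,0,0],ce[i]+[270,0])
a=q2closing(s["tool_rot"])-np.pi/2;ax=np.array([np.cos(a)*.866,np.sin(a)*.866,.5]);p=np.array(s["tool_pos"]);p[2]=.105
pu=np.array([-np.cos(a)*.5,-np.sin(a)*.5,.866])
print("expect cap top",proj(P,p-ax*.088+pu*.013),"barrel end top",proj(P,p-ax*.05+pu*.02))
```

```text
13.8 [ 0.5595 -0.3971  0.1625] 67.7649870134493
cap [303 102  29  18 277] [317.32851986 108.54873646]
barrel [270   0  39  18 368] [282.95923913   5.58152174]
barrel [344 126  16  10 150] [351.99333333 130.44      ]
barrel [ 290  147   70   88 5707] [324.26020676 192.81198528]
expect cap top [314.21872666 106.39451843] barrel end top [314.19129764 146.9867497 ]
```

Request:
drive_tool(moves=[[72,[0,1,-30],0],[72,[0,0,-30],0],[72,[0,0,-12],0],[72,[0,0,0],0],[30,[0,0,0],0]], force=14)

```text
time: 14.42
tool_pos: [0.5604, -0.3978, 0.0938]
tool_rot: [0.193, 0.981, -0.001, 0.001]
wrist_force: [-0.4, -0.1, -0.1]
gripper_width: 0.719
finger_force: 0.0
```

Request:
drive_tool(moves=[[30,[0,0,0],0],[30,[0,0,0],0],[30,[0,0,0],0],[30,[0,0,0],0]])

```text
time: 14.92
tool_pos: [0.5598, -0.3966, 0.0927]
tool_rot: [0.194, 0.981, 0.0, 0.0]
wrist_force: [-2.2, 3.7, 6.2]
gripper_width: 0.432
finger_force: 16.5
```

Request:
drive_tool(moves=[[30,[0,0,10],0],[30,[0,0,25],0],[30,[0,0,35],0],[30,[0,0,35],0],[30,[0,0,0],0]])

```text
time: 15.55
tool_pos: [0.5606, -0.3982, 0.2]
tool_rot: [0.194, 0.981, -0.002, 0.003]
wrist_force: [0.0, -0.4, -2.5]
gripper_width: 0.433
finger_force: 14.0
```

```bash
python3 c.py b; python3 st.py .5118 -.1193
```

```text
15.6 [ 0.5597 -0.3974  0.1973] [-0.2 -0.3 -2.8] rows 96.5 158.5 [(np.float64(-1.2), np.float64(30.8)), (np.float64(-0.6), np.float64(31.6)), (np.float64(-0.1), np.float64(32.4))]
t 15.6 tcp [ 0.5597 -0.3974  0.1973] axis yaw -22.319999999999993 w 0.4342326037641799 F [-0.2 -0.3 -2.8]
to seat along/across mm -25.5 281.0
```

Request:
drive_tool(moves=[[30,[0,25,20],0],[30,[-10,50,5],5],[30,[-12,51,0],6],[30,[-13,51,0],6],[30,[-13,51,0],6]])

```text
time: 16.23
tool_pos: [0.5099, -0.1671, 0.2195]
tool_rot: [-0.008, 1.0, 0.001, -0.002]
wrist_force: [0.7, -0.2, -3.0]
gripper_width: 0.431
finger_force: 14.0
```

Request:
drive_tool(moves=[[30,[-12,49,-10],4],[30,[0,0,-15],0],[30,[0,0,0],0]])

```text
time: 16.6
tool_pos: [0.4984, -0.12, 0.1945]
tool_rot: [-0.041, 0.999, 0.001, -0.002]
wrist_force: [0.5, -0.5, -2.6]
gripper_width: 0.433
finger_force: 14.0
```

```bash
python3 st.py .5118 -.1193
python3 - <<'E'
from tilt import *
# flanks of near bracket vs spindle in wrist view
P=imaging.get_image("wrist");hsv=cv2.cvtColor(P["frame"],cv2.COLOR_BGR2HSV);m=cv2.inRange(hsv,(100,120,40),(125,255,255))
for r in range(90,160,6):
    x=np.nonzero(m[r,260:380])[0]+260
    print(r,(x.min(),x.max(),len(x)) if len(x) else None)
a=np.radians(4.6);X=np.array([np.cos(a),np.sin(a),0]);Y=np.array([-X[1],X[0],0]);c=np.array([.5118,-.1193,.076])
print([proj(P,c-X*.068+Y*k).round(1).tolist() for k in(-.023,.023)])
E
```

```text
t 16.6 tcp [ 0.4984 -0.12    0.1945] axis yaw 4.680000000000007 w 0.43339006373952205 F [ 0.5 -0.5 -2.6]
to seat along/across mm 13.4 -0.4
90 None
96 (np.int64(312), np.int64(322), 11)
102 (np.int64(301), np.int64(334), 34)
108 (np.int64(298), np.int64(336), 28)
114 (np.int64(298), np.int64(336), 10)
120 None
126 (np.int64(296), np.int64(335), 11)
132 (np.int64(292), np.int64(337), 16)
138 (np.int64(293), np.int64(337), 15)
144 (np.int64(296), np.int64(334), 9)
150 (np.int64(296), np.int64(334), 8)
156 (np.int64(296), np.int64(334), 8)
[[289.7, 135.6], [339.3, 135.7]]
```

Request:
drive_tool(moves=[[30,[1,-1,-35],0],[30,[0,0,-30],0],[30,[0,0,-18],0],[30,[0,0,-6],0],[30,[0,0,0],0]], force=10)

```text
time: 17.27
tool_pos: [0.5008, -0.1219, 0.1078]
tool_rot: [-0.04, 0.999, 0.0, -0.0]
wrist_force: [0.5, -0.6, -2.0]
gripper_width: 0.432
finger_force: 10.0
```

Request:
drive_tool(moves=[[30,[0,0,-4],0],[30,[1,0,-4],0],[30,[1,0,-4],0],[30,[2,0,-4],0],[30,[1,0,-3],0]])

```text
time: 17.9
tool_pos: [0.5057, -0.1209, 0.0886]
tool_rot: [-0.041, 0.999, 0.0, 0.0]
wrist_force: [0.8, 0.9, -1.7]
gripper_width: 0.434
finger_force: 10.0
```

```bash
python3 c.py b; python3 st.py .5118 -.1193
```

```text
17.95 [ 0.5056 -0.121   0.0882] [ 0.1  0.9 -2.4] rows 89.5 158.5 [(np.float64(0.1), np.float64(25.3)), (np.float64(0.5), np.float64(26.2)), (np.float64(1.0), np.float64(27.1))]
t 17.95 tcp [ 0.5056 -0.121   0.0882] axis yaw 4.689999999999998 w 0.4329913195933465 F [ 0.1  0.9 -2.4]
to seat along/across mm 6.3 1.2
```

Request:
drive_tool(moves=[[30,[2,1,-5],0],[30,[1,0,-5],0],[30,[1,0,-5],0],[30,[1,0,-4],0],[30,[0,0,-3],0]])

```text
time: 18.58
tool_pos: [0.5106, -0.1201, 0.0664]
tool_rot: [-0.041, 0.999, 0.0, -0.0]
wrist_force: [0.3, 0.2, -1.6]
gripper_width: 0.432
finger_force: 10.0
```

Request:
drive_tool(moves=[[30,[0,0,-2],0],[30,[0,0,-2],0],[30,[0,0,-1],0],[30,[0,0,0],0]])

```text
time: 19.08
tool_pos: [0.5105, -0.1201, 0.0617]
tool_rot: [-0.041, 0.999, 0.0, -0.0]
wrist_force: [0.1, 1.3, -1.9]
gripper_width: 0.431
finger_force: 10.0
```

```bash
python3 c.py b; python3 st.py .5118 -.1193
```

```text
19.125 [ 0.5105 -0.1201  0.0618] [ 0.3  0.8 -1.4] rows 74.5 167.5 [(np.float64(0.9), np.float64(6.5)), (np.float64(0.8), np.float64(8.1)), (np.float64(0.8), np.float64(9.6))]
t 19.125 tcp [ 0.5105 -0.1201  0.0618] axis yaw 4.680000000000007 w 0.43210576400273 F [ 0.3  0.8 -1.4]
to seat along/across mm 1.4 0.7
```

Request:
drive_tool(moves=[[30,[0,0,-1],0],[30,[0,0,-1],0],[30,[0,0,-1],0],[30,[0,0,0],0]])

```text
time: 19.62
tool_pos: [0.5105, -0.1201, 0.0586]
tool_rot: [-0.041, 0.999, 0.0, -0.0]
wrist_force: [0.9, 0.7, -1.5]
gripper_width: 0.433
finger_force: 10.0
```

```bash
python3 c.py b
```

```text
19.675 [ 0.5104 -0.1201  0.0587] [ 0.   1.4 -1.4] rows 74.5 168.5 [(np.float64(0.7), np.float64(5.6)), (np.float64(0.6), np.float64(7.3)), (np.float64(0.6), np.float64(8.8))]
```

Request:
drive_tool(moves=[[30,[0,0,-1],0],[30,[0,0,-1],0],[30,[0,0,0],0]])

```text
time: 20.05
tool_pos: [0.5106, -0.1203, 0.0576]
tool_rot: [-0.041, 0.999, -0.0, 0.0]
wrist_force: [-1.7, 0.6, 6.2]
gripper_width: 0.432
finger_force: 10.0
```

```bash
python3 c.py b
```

```text
20.1 [ 0.5106 -0.1203  0.0576] [-1.8  0.6  7. ] rows 73.5 169.5 [(np.float64(1.1), np.float64(4.0)), (np.float64(0.9), np.float64(5.7)), (np.float64(0.8), np.float64(7.4))]
```

Contact on both brackets, since the upward force has risen. Releasing.

Request:
drive_tool(moves=[[30,[0,0,1],0],[30,[0,0,0],0],[46,[0,0,0],0],[56,[0,0,0],0],[60,[0,0,0],0]], force=3)

```text
time: 20.72
tool_pos: [0.5105, -0.1201, 0.0577]
tool_rot: [-0.041, 0.999, 0.0, 0.0]
wrist_force: [0.1, -0.4, -0.4]
gripper_width: 0.638
finger_force: 0.0
```

Request:
drive_tool(moves=[[62,[0,0,0],0],[62,[0,0,5],0],[62,[0,0,15],0],[62,[0,0,30],0],[62,[0,0,50],0]])

```text
time: 21.35
tool_pos: [0.5097, -0.1199, 0.1587]
tool_rot: [-0.041, 0.999, 0.001, -0.001]
wrist_force: [0.9, -0.2, 0.6]
gripper_width: 0.676
finger_force: 0.0
```

Request:
drive_tool(moves=[[62,[-15,20,50],0],[62,[-15,20,30],0],[62,[0,0,0],0],[62,[0,0,0],0]])

```text
time: 21.85
tool_pos: [0.4804, -0.0803, 0.2375]
tool_rot: [-0.041, 0.999, -0.0, -0.0]
wrist_force: [-0.6, -0.2, -0.4]
gripper_width: 0.676
finger_force: 0.0
```

Run:
```python
from h import *
W=imaging.get_image("wrist");S=imaging.get_image("scene");T=imaging.get_image("top");s=read_state();print(s["time"],s["tool_pos"],s["wrist_force"])
a=np.radians(4.6);X=np.array([np.cos(a),np.sin(a),0]);Y=np.array([-X[1],X[0],0]);Z=np.array([0,0,1])
def cap(P,c):  # silhouette of a cap disc (8 mm)
    m=np.zeros((400,640),np.uint8)
    p=[proj(P,c+X*e+.013*(Y*np.cos(k)+Z*np.sin(k))) for e in(-.004,.004) for k in np.linspace(0,6.28,30)]
    cv2.fillConvexPoly(m,cv2.convexHull(np.round(np.array(p)*16).astype(np.int32)),1,shift=4);return m>0
for n,c0,lo,hi in(("yellow",(.5228,-.0288,.07),(18,120,60),(32,255,255)),("blue",(.5118,-.1193,.07),(100,120,40),(125,255,255))):
    for pn,P in(("w",W),("s",S),("t",T)):
        m=cv2.inRange(cv2.cvtColor(P["frame"],cv2.COLOR_BGR2HSV),lo,hi)>0;best=[]
        for sg in(-1,1):
            c=np.array(c0)+X*.088*sg;e=cap(P,c);k,l,st,ce=cv2.connectedComponentsWithStats(m.astype(np.uint8))
            u=proj(P,c);ys,xs=np.nonzero(e);i0=np.argmin(np.hypot(*(ce[1:]-u).T)+1e3*(st[1:,4]<15))+1
            print(n,pn,"far" if sg>0 else "near","overlap",round((m&e).sum()/e.sum(),2),"expect",[xs.min(),xs.max(),ys.min(),ys.max()],"blob",[st[i0,0],st[i0,0]+st[i0,2]-1,st[i0,1],st[i0,1]+st[i0,3]-1])
for n,c0 in(("roller_yellow",0),("roller_blue",0)):
    print(n,[(np.round(d["rect"]).tolist(),round(d["conf"],2)) for d in imaging.look_for(S,n)[:2]],[(np.round(d["rect"]).tolist(),round(d["conf"],2)) for d in imaging.look_for(W,n)[:2]])
```

```text
22.0 [ 0.48027975 -0.08049362  0.23650151] [-0.64143757  0.05851884  0.36443492]
yellow w near overlap 0.75 expect [np.int64(347), np.int64(371), np.int64(138), np.int64(148)] blob [np.int32(333), np.int32(378), np.int32(137), np.int32(252)]
yellow w far overlap 0.0 expect [np.int64(343), np.int64(363), np.int64(274), np.int64(291)] blob [np.int32(361), np.int32(371), np.int32(261), np.int32(270)]
yellow s near overlap 0.68 expect [np.int64(344), np.int64(350), np.int64(250), np.int64(261)] blob [np.int32(345), np.int32(349), np.int32(251), np.int32(259)]
yellow s far overlap 0.18 expect [np.int64(282), np.int64(288), np.int64(233), np.int64(243)] blob [np.int32(287), np.int32(343), np.int32(243), np.int32(275)]
yellow t near overlap 0.88 expect [np.int64(255), np.int64(264), np.int64(228), np.int64(233)] blob [np.int32(254), np.int32(275), np.int32(197), np.int32(234)]
yellow t far overlap 0.0 expect [np.int64(264), np.int64(272), np.int64(178), np.int64(184)] blob [np.int32(254), np.int32(275), np.int32(197), np.int32(234)]
blue w near overlap 0.52 expect [np.int64(265), np.int64(2
[... 400 characters left out ...]
), np.int32(252)]
blue s far overlap 0.15 expect [np.int64(300), np.int64(306), np.int64(213), np.int64(223)] blob [np.int32(306), np.int32(358), np.int32(223), np.int32(252)]
blue t near overlap 0.8 expect [np.int64(283), np.int64(291), np.int64(236), np.int64(241)] blob [np.int32(281), np.int32(301), np.int32(203), np.int32(242)]
blue t far overlap 0.0 expect [np.int64(290), np.int64(298), np.int64(185), np.int64(191)] blob [np.int32(281), np.int32(301), np.int32(203), np.int32(242)]
roller_yellow [([282.0, 233.0, 66.0, 23.0], 0.75)] [([338.0, 132.0, 42.0, 142.0], 0.7), ([262.0, 119.0, 37.0, 150.0], 0.3)]
roller_blue [([302.0, 216.0, 63.0, 20.0], 0.8)] [([262.0, 120.0, 39.0, 152.0], 0.57)]
```

Request:
drive_tool(moves=[[62,[-5,50,25],0],[62,[-5,55,20],0],[62,[-5,55,0],0],[62,[-10,55,0],0],[62,[-10,55,0],0]])

```text
time: 22.82
tool_pos: [0.4451, 0.1915, 0.2826]
tool_rot: [-0.041, 0.999, 0.0, -0.0]
wrist_force: [0.5, 0.0, 0.5]
gripper_width: 0.675
finger_force: 0.0
```

```bash
cat > v.py <<'E'
from h import *
from scipy.optimize import minimize
S=imaging.get_image("scene");T=imaging.get_image("top");a0=np.radians(4.6);U=4
def cyl(c,X,Y,Z,x0,x1,r): return [c+X*e+r*(Y*np.cos(k)+Z*np.sin(k)) for e in(x0,x1) for k in np.linspace(0,6.28,24)]
def ren(P,v,c0,pt):
    al,ac,dz,t,y=v;a=a0+y;X0=np.array([np.cos(a),np.sin(a),0]);Y=np.array([-X0[1],X0[0],0]);z=np.array([0,0,1.])
    X=X0*np.cos(t)+z*np.sin(t);Z=np.cross(X,Y);c=np.array(c0)+X0*al+Y*ac+z*dz;m=np.zeros((400*U,640*U),np.uint8)
    for (x0,x1,r) in pt:
        h=cv2.convexHull(((np.array([proj(P,q) for q in cyl(c,X,Y,Z,x0,x1,r)])+.5)*U-.5).astype(np.float32));cv2.fillConvexPoly(m,np.round(h*16).astype(np.int32),255,shift=4)
    return cv2.GaussianBlur(cv2.resize(m,(640,400),interpolation=cv2.INTER_AREA)/255.,(0,0),1)
B=[(-.05,.05,.02)]
for n,c0 in(("yellow",(.5228,-.0288,.07)),("blue",(.5118,-.1193,.07))):
    tg=[]
    for P in(S,T):
        m=cv2.inRange(cv2.cvtColor(P["frame"],cv2.COLOR_BGR2HSV),(0,90,25),(17,255,255))>0
        roi=cv2.dilate((ren(P,[0]*5,c0,B)>.3).astype(np.uint8),np.ones((3,3)),iterations=4)>0
        tg.append((P,cv2.GaussianBlur((m&roi).astype(float),(0,0),1)))
    sc=np.array([.004,.004,.004,.06,.06])
    f=lambda v:sum(np.abs(ren(P,v*sc,c0,B)-m).sum()/m.sum() for P,m in tg)
    r=minimize(f,np.zeros(5),method="Nelder-Mead",options=dict(initial_simplex=np.vstack([np.zeros(5),np.eye(5)]),maxfev=260))
    print(n,"along,across,z mm",(r.x*sc*1000)[:3].round(1),"tilt,yaw rad",(r.x*sc)[3:].round(3),r.fun.round(3),f(np.zeros(5)).round(3))
    print(" per tilt",[(t,minimize(lambda v:f(np.r_[v[:3],t/.06,0]),np.zeros(3),method="Nelder-Mead",options=dict(initial_simplex=np.vstack([np.zeros(3),np.eye(3)]),maxfev=50)).fun.round(3)) for t in(-.06,0,.06,.12)])
E
time python3 v.py
```

```text
yellow along,across,z mm [-0.5  0.1  0. ] tilt,yaw rad [0.048 0.006] 1.276 1.29
 per tilt [(-0.06, np.float64(1.268)), (0, np.float64(1.283)), (0.06, np.float64(1.279)), (0.12, np.float64(1.277))]
blue along,across,z mm [-0.7  0.1 -0.6] tilt,yaw rad [ 0.044 -0.003] 1.469 1.478
 per tilt [(-0.06, np.float64(1.473)), (0, np.float64(1.471)), (0.06, np.float64(1.465)), (0.12, np.float64(1.463))]
real	0m12.466s
user	0m16.929s
sys	0m4.933s
```

Request:
drive_tool(moves=[[62,[-35,45,0],0],[62,[-40,45,-5],0],[62,[-40,45,-10],0],[62,[-45,40,-10],0],[62,[-45,40,-10],0]])

```text
time: 23.55
tool_pos: [0.2397, 0.4055, 0.2473]
tool_rot: [-0.04, 0.999, -0.0, 0.0]
wrist_force: [1.0, 1.8, -0.7]
gripper_width: 0.675
finger_force: 0.0
```

Request:
drive_tool(moves=[[62,[-45,45,-10],0],[62,[-45,45,-5],0],[62,[0,0,0],0]])

```text
time: 23.92
tool_pos: [0.1502, 0.4942, 0.2321]
tool_rot: [-0.043, 0.999, -0.0, -0.001]
wrist_force: [0.2, -0.1, -0.0]
gripper_width: 0.672
finger_force: 0.0
```

```bash
python3 v.py
```

```text
yellow along,across,z mm [-2.3 -0.2  0.7] tilt,yaw rad [ 0.03  -0.009] 0.32 0.332
 per tilt [(-0.06, np.float64(0.332)), (0, np.float64(0.325)), (0.06, np.float64(0.32)), (0.12, np.float64(0.331))]
blue along,across,z mm [-0.8  0.  -0.3] tilt,yaw rad [0.055 0.002] 0.391 0.397
 per tilt [(-0.06, np.float64(0.394)), (0, np.float64(0.396)), (0.06, np.float64(0.395)), (0.12, np.float64(0.396))]
```

Run:
```python
from h import *
a=np.radians(4.6);X=np.array([np.cos(a),np.sin(a),0])
for pn in("scene","top"):
    P=imaging.get_image(pn);hsv=cv2.cvtColor(P["frame"],cv2.COLOR_BGR2HSV)
    for n,c0,lo,hi in(("yellow",(.5228,-.0288,.07),(18,110,60),(32,255,255)),("blue",(.5118,-.1193,.07),(100,110,30),(125,255,255))):
        for sg in(-1,1):
            u=proj(P,np.array(c0)+X*.088*sg);x,y=np.round(u).astype(int);m=cv2.inRange(hsv,lo,hi)[y-9:y+10,x-9:x+10]
            k,l,st,ce=cv2.connectedComponentsWithStats(m)
            print(pn,n,sg,u.round(1),[((ce[i]+[x-9,y-9]).round(1).tolist(),int(st[i,4]),(st[i,:4]+[x-9,y-9,0,0]).tolist()) for i in range(1,k) if st[i,4]>8])
            if n=="blue" and pn=="scene": print("\n".join("".join("#" if q else "." for q in r) for r in m))
```

```text
scene yellow -1 [346.6 255.4] [([340.9, 248.1], 14, [339, 247, 5, 3]), ([347.0, 254.9], 36, [345, 251, 5, 9]), ([339.8, 260.8], 37, [338, 256, 6, 9])]
scene yellow 1 [285.2 237.8] [([285.3, 236.1], 15, [284, 234, 4, 6]), ([291.4, 245.2], 27, [289, 243, 6, 5])]
scene blue -1 [362.4 234.1] [([362.8, 233.4], 14, [362, 231, 3, 7]), ([354.8, 239.6], 39, [353, 235, 6, 9])]
...................
...................
...##..............
...###.............
...................
...................
..........##.......
.........###.......
.........###.......
.........##........
##.......##........
####.....#.........
####.....#.........
####...............
####...............
####...............
#####..............
######.............
######.............
scene blue 1 [303.3 218. ] [([303.6, 217.1], 10, [303, 215, 3, 6]), ([308.2, 224.6], 22, [306, 222, 6, 6])]
...................
...................
...................
...................
...................
...................
..........##.....##
.........##.......#
.........##........
.........##........
.........#.........
.........#.........
...................
............##.....
............####...
.............####..
.............#####.
.............####..
.............###...
top yellow -1 [259.7 230.2] [([262.9, 228.3], 147, [254, 221, 16, 14])]
top yellow 1 [268.2 180.7] [([268.0, 180.5], 21, [265, 179, 7, 5]), ([262.7, 185.9], 17, [261, 184, 4, 5]), ([272.0, 187.3], 23, [270, 185, 5, 6])]
top blue -1 [287.  238.7] [([289.2, 236.5], 139, [281, 230, 16, 13])]
top blue 1 [294.2 188.3] [([294.5, 188.4], 19, [291, 187, 8, 4]), ([289.1, 193.2], 19, [287, 191, 5, 5]), ([298.5, 194.5], 18, [297, 192, 4, 6])]
```

All four caps lie within about 1 px of where seated, level rollers would put them, and the arm is clear. Handing in.

```bash
python3 -c "
from cell import job_done; print(job_done())"
```

```text
the job is handed in; nothing more can be done
None
```

I handed the job in at about 24 s: by my last camera check, both rollers lie level in the cradles of their own colours, with the arm clear. `job_done` returned no verdict.

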